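# Pull the colour filter from the projector lamp house and show it at the light panel

## Robot

A 6-joint arm with a two-finger parallel gripper is mounted at the origin on the work surface. World frame = base frame: x ahead of the robot, y to its left, z up, the work surface at z = 0. Lengths are in m, angles in rad, forces in N, time in s.
With the tool pointing down it reaches from about 0.325 to 0.775 m from the base axis. Payload 5.5 kg.
Tool frame: the origin (TCP) lies between the finger pads; the fingertips stand 8 mm ahead of it and the grasp point (between the pads) lies 11 mm behind it (tcp_to_tips is the distance from the TCP to the fingertips, in m); z points along the fingers, y is the direction in which the jaws open and shut (so a half turn about z gives the same grasp; the last joint's range is limited). The gripper opens to 88 mm and grips with 3 to 60 N. Pads are 20 mm wide; open, the fingers measure 115 mm over their backs; the gripper's body (75 mm by 178 mm) begins 61 mm behind the grasp point.
Start: joints at [1.273, 0.091, 1.231, -0, 1.82, -0.057], TCP at [0.143, 0.583, 0.231] pointing down, gripper open.
Joint ranges: [-2.87, 2.87], [-0.86, 2.18], [0.17, 2.46], [-1.51, 4.65], [0.06, 2.69], [-2.65, 2.65]. Speed limits (rad/s): [2.57, 2.57, 3.01, 3.14, 3.14, 3.14].

## Interface

Orientations are given as a unit quaternion [w, x, y, z].
In Python, from bench import * gives the robot as it stands. Calls block until the motion is done:
- move_to(position, orientation): joint-space move of the TCP to a pose.
- move_l(position, speed=0.15, orientation=None): straight line of the TCP; orientation=None keeps the orientation; speed is the mean speed in m/s.
- movej(angles): joint-space move.
- gripper_open() and close(): open the fingers fully, or close them until they stop; the grip force is fixed at half the most.
- hold(seconds).
- inverse_kinematics(position, orientation): joint angles nearest the present ones, or None.
- state(): the state.
- get_image(name): name is "scene" or "top"; returns a dict with "frame" (384x512x3 uint8, blue, green, red), "depth" (384x512 float32, m along the optical axis (not along the pixel's ray), 0 where there is no reading), "camera_matrix" (3x3 intrinsics, pixels), "k1" (the pictures are not rectified: a ray, as slopes to the right and down, at radius r is drawn at 1 + k1 r^2 times it, then the intrinsics apply), "view" (4x4, takes a point from world to camera coordinates). Camera axes: x right, y up, looking along -z (the intrinsics and any distortion apply to the point x, -y, -z); pixel columns grow to the right and rows downward; lengths in m; the calibration is good to about 2 mm. A picture is of the moment at which its call begins.
A pose or a line that the arm cannot do raises IKError and nothing moves.
- job_done(): hands the job in, once; it reports no verdict.
The state is a dict: "time": time; "joint_pos": joint angles; "dq": joint speeds; "joint_torque": joint torques, N m; "ee_pos": TCP position; "ee_rot": TCP orientation; "ft_force": force on the tool from outside, world axes, zero at the start; "moment": the same for the moment, N m; "finger_gap": finger opening in m.
Only numpy, scipy, OpenCV 4.12 (cv2) and the standard library are available. Lean on these libraries where they do the work, as an engineer would, in place of code of your own. Each camera call takes 0.05 s, during which the arm holds its last target. There are 200 camera calls.

## Task

Close the lamp shutter by swinging the red sprung lever on the lamp house to its stop and letting it spring back, then lift the brown cover flap by its orange-tipped tongue until it stands open, leaning back past upright, and leave it so. Draw the filter plate up out of its slot by its yellow tab and hold it upright in front of the middle of the lit panel, its face parallel to the panel and about 90 mm away from it, touching nothing else. Finish while still holding it there in the gripper, keep still, and leave everything else on the table where it stands.

Things in the scene. Friction and masses are not known exactly. Their poses are not given: they have to be found in the camera images.
- lamphouse: cream lamp house, fixed. Origin on the table under the filter slot; front faces -x, z up. Filter tower x -50 to 62 mm, y -73 to 73, rim 105 high, walls 8 mm, open on top under the flap. Lamp block x -57 to 73, y 73 to 177, top 90 high. Black lens barrel on the -y side to y -124, up to 78 high
- slot (a point): middle of the slot's mouth, 58 mm above the table over the lamp house origin, axes as the lamp house. The plate stands in this 12 mm wide (y) slot between dark guide rails; slot floor 20 mm above the table. Above the rails the well is free, x -42 to 54 mm, y -65 to 65 mm
- shutter_lever (a joint): angle of the sprung shutter lever on top of the lamp block, rad: 0 at rest, 1.22 at its stop. A spring holds it at 0 (about 1.4 N at the knob, 4 N at the stop) and swings it back when released
- lever_knob (a point): the lever's upright red knob (16 mm diameter, 36 mm tall, from 94 to 130 mm above the table); this point is on its axis 115 mm above the table. Its axis is 60 mm from the lever pivot; at rest at lamp house x -19, y 156 mm; it swings counterclockwise seen from above, so towards the lamp house's -y, to x -19, y 88 mm at the stop
- lever_pivot (a point): point on the vertical lever pivot axis, at lamp house x 30, y 122 mm, 115 mm above the table (same height as lever_knob)
- flap (a joint): angle of the cover flap, rad: 0 shut (level), pi/2 upright, 1.92 its stop (leaning back, away from the front). It starts shut or slightly ajar. A stiff hinge (about 0.14 N m) keeps it where it is left
- flap_grip (a point): middle of the grip bar (orange, 12 mm diameter, 30 mm long, along lamp house y) at the end of the flap's tongue, 140 mm from the hinge axis. The tongue is 30 mm wide and 6 mm thick and stands out 29 mm from the flap's front edge, free at both sides, above and below: pinch it across its 30 mm width
- flap_hinge (a point): middle of the flap's hinge axis (along lamp house y) at the rear rim, lamp house x 62, y 0, 109 mm above the table. The flap is 146 mm wide and 6 mm thick; the tongue swings up and over to the rear (+x of the lamp house)
- filter: the loose filter plate, hidden under the shut flap, 70 g or so: dark frame 60 mm (x) by 8 mm (y, its face normal) by 56 mm (z) round a green pane, and on its top a yellow tab 24 mm (x) by 8 mm (y) by 22 mm (z), so 78 mm high in all. Origin mid lower edge, z up. In its slot: origin 20 mm, tab top 98 mm above the table, axes along the lamp house's
- filter_centre (a point): middle of the green pane, 28 mm above the plate's lower edge and 50 mm below the tab's top
- panel: upright light panel on a foot, fixed: black case 20 mm thick (x), 170 mm wide (y), from 45 to 215 mm high; foot 100 mm (x) by 130 mm (y), 12 mm high. Origin on the table under the case; -x points out of the lit white face (150 by 150 mm)
- panel_face (a point): middle of the lit face, 130 mm above the table, axes as the panel's (-x out of the face towards the viewer, y across, z up)
- v_block: steel V-block, 50 by 45 by 40 mm. Loose bystander, to be left alone; origin under its middle
- ring_gauge: steel ring gauge, 60 mm diameter, 18 mm high. Loose bystander, to be left alone; origin under its middle
- plug_gauge: upright brass plug gauge, 22 mm diameter, 55 mm high. Loose bystander, to be left alone; origin under its middle
- cleaner_jar: closed jar, 50 mm diameter, 60 mm high. Loose bystander, to be left alone; origin under its middle
Things that resemble listed ones, but are neither listed nor needed, are in the scene too. Of the things that look like the panel, take the one that is farthest from the robot's base at the start.

How it is judged:
On the way, in this order (a step that is already met when the one before it is completed fails the run):
1. the sprung lever is swung to its stop (value of joint shutter_lever above 1.1 rad), for 0.1 s.
2. the lever is let go and has sprung back (value of joint shutter_lever below 0.12 rad and contact force between the fingers and shutter_lever below 0.1 N), for 0.1 s.
3. the flap stands open past upright, the gripper off it (value of joint flap above 1.6 rad and value of joint shutter_lever below 0.12 rad and contact force between the fingers and flap below 0.1 N), for 0.2 s.
4. the filter plate is drawn up out of its slot in the gripper (z of filter in the frame of lamphouse above 0.065 m and contact force between the fingers and filter above 1 N), for 0.2 s.
At the end, for the whole second after the job is handed in: Plate held still in the gripper, touching nothing else: pane middle 45-150 mm before the lit face, within 40 mm of its middle sideways, -40 to +45 mm in height; upright within 0.25 rad, parallel within 0.3 rad; flap open past 1.6 rad, lever below 0.12 rad (value of joint flap above 1.6 rad and value of joint shutter_lever below 0.12 rad and contact force between the fingers and filter above 1 N and contact force between filter and panel below 0.1 N and contact force between filter and lamphouse below 0.1 N and x of filter_centre in the frame of panel_face between -0.15 and -0.045 m and y of filter_centre in the frame of panel_face between -0.04 and 0.04 m and z of filter_centre in the frame of panel_face between -0.04 and 0.045 m and angle between the y axis of filter and the x axis of panel, either way round below 0.3 rad and angle between filter's own z axis and vertical below 0.25 rad and linear speed of filter below 0.03 m/s); the arm keeps its last pose, push and grip.
It fails at once if a bystander is moved by more than 20 mm (distance of any of v_block, ring_gauge, plug_gauge, cleaner_jar from where it was at the start of the episode above 0.02 m).
It also fails if it takes over 70 s, if anything falls off the work surface, if the arm or the gripper's body presses on something with over 40 N, if the wrist force passes 120 N, or if a joint passes its speed limit or range.

## Working session

There is one attempt and no reset: what is moved stays moved. The work goes in short steps, each a Python script; the robot and the scene stay as the last script left them, time stands still between calls to the robot, and variables do not carry over. Pictures are saved under pics/ and viewed, about 8 in all and at most 12, crops included, and the job is handed in when it is done.

```bash
ls; mkdir -p pics; cat > h.py <<'E'
from bench import *
import numpy as np, cv2
def snap(name,fn=None):
    im=get_image(name); 
    if fn: cv2.imwrite('pics/'+fn,im['frame'])
    np.savez('/tmp/%s.npz'%name,**{k:np.array(v) for k,v in im.items()})
    return im
def cloud(im):
    K=np.array(im['camera_matrix']);k1=float(im['k1']);V=np.array(im['view']);d=np.array(im['depth'])
    v,u=np.mgrid[0:d.shape[0],0:d.shape[1]].astype(float)
    p=cv2.undistortPoints(np.stack([u.ravel(),v.ravel()],1)[:,None],K,np.array([k1,0,0,0,0.]))[:,0].reshape(*d.shape,2)
    c=np.stack([p[...,0]*d,-p[...,1]*d,-d],-1)
    R=V[:3,:3];t=V[:3,3]
    w=(c-t)@R
    w[d==0]=np.nan
    return w
E
python3 - <<'E'
from h import *
a=snap('scene','s1.png');b=snap('top','t1.png')
for n,i in(('s',a),('t',b)):
    f=cv2.resize(i['frame'],(800,600),interpolation=cv2.INTER_CUBIC);cv2.imwrite(f'pics/{n}1.png',f)
print(a['k1'],b['k1'],state()['time'],a['view'],b['view'])
E
```

```text
pics
-0.08426699597623577 -0.09820267773664308 0.1 [[ 0.5167342   0.85592793 -0.01931712 -0.25447453]
 [-0.61424951  0.38635851  0.68805861  0.22035854]
 [ 0.59639191 -0.34367788  0.72539796 -1.46626412]
 [ 0.          0.          0.          1.        ]] [[ 3.50603093e-03 -9.99993256e-01  1.09370854e-03  1.55340012e-02]
 [ 9.84847906e-01  3.64256121e-03  1.73382048e-01 -5.00290455e-01]
 [-1.73384862e-01  4.69253740e-04  9.84854035e-01 -9.76115912e-01]
 [ 0.00000000e+00  0.00000000e+00  0.00000000e+00  1.00000000e+00]]
```

View pics/s1.png

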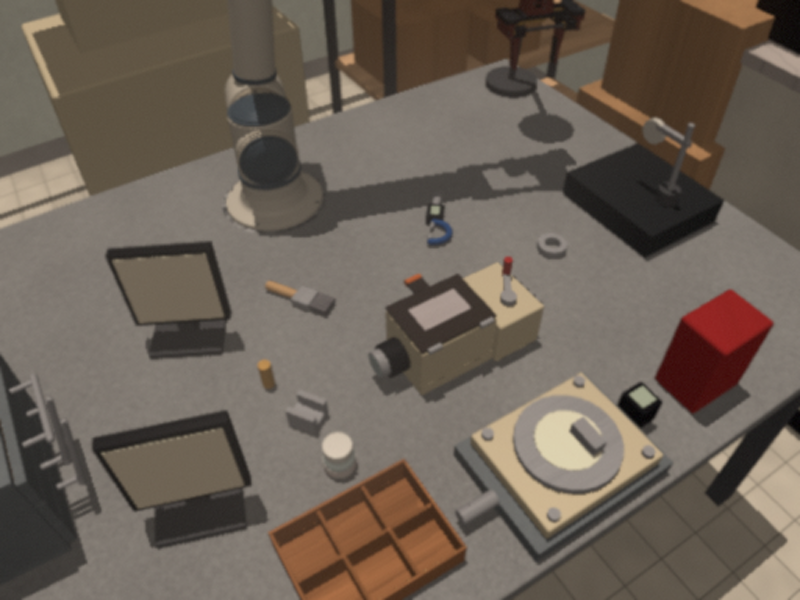

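View pics/t1.png

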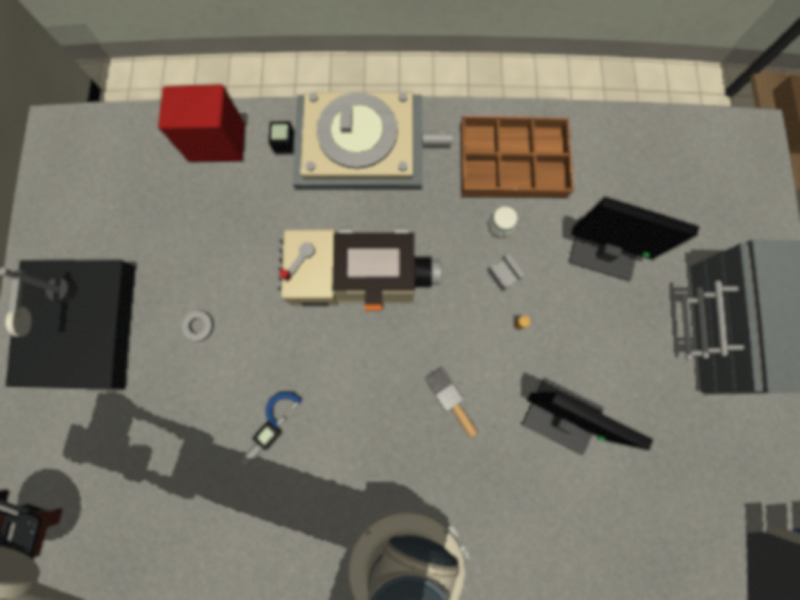

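```bash
python3 - <<'E'
from h import *
def ld(n): return dict(np.load(f'/tmp/{n}.npz'))
T=ld('top');S=ld('scene');wt=cloud(T);ws=cloud(S)
print('base yaw state',state()['ee_pos'])
def fit(mask,w,name):
    m=mask.astype(np.uint8);n,l,st,_=cv2.connectedComponentsWithStats(m)
    for i in range(1,n):
        if st[i,4]>60:
            p=w[l==i];r=cv2.minAreaRect(p[:,:2].astype(np.float32)*1000)
            print(name,st[i],np.round(np.nanmean(p,0),3),np.round(r[0],1),np.round(r[1],1),round(r[2],1))
hsv=cv2.cvtColor(T['frame'],cv2.COLOR_BGR2HSV)
z=wt[...,2]
reg=np.zeros(z.shape,bool);reg[140:200,172:290]=1
fit(reg&(abs(z-.09)<.006),wt,'block')
fit(reg&(abs(z-.112)<.012),wt,'flap')
fit(reg&(z>.118)&(z<.14),wt,'knob?')
reg[:]=0;reg[110:170,340:460]=1
fit(reg&(z>.2)&(z<.225),wt,'paneltop')
reg[:]=0;reg[235:300,330:430]=1
fit(reg&(z>.2)&(z<.225),wt,'panel2top')
# lit faces from scene via plane
def P(w,u,v,s=.64): 
    return np.round(np.nanmedian(w[int(v*s)-1:int(v*s)+2,int(u*s)-1:int(u*s)+2].reshape(-1,3),0),3)
for n,uv in {'litA':[(130,490),(130,450),(220,440),(230,480),(180,465)],'litB':[(130,265),(170,285),(205,260)]}.items():
    print(n,[P(ws,*q) for q in uv])
x0,y0,x1,y1=int(120*.64),int(440*.64),int(230*.64),int(490*.64)
q=ws[y0:y1,x0:x1].reshape(-1,3);q=q[q[:,2]>.06];c=np.median(q,0);q=q[np.linalg.norm(q-c,axis=1)<.1]
u,s,v=np.linalg.svd(q-q.mean(0));print('plane',q.mean(0),v[2],s/np.sqrt(len(q)))
for n,uv in {'tongue tip':(373,307),'knob':(285,274),'pivot':(307,249),'jar':(505,215),'vblock':(505,272),'plug':(523,321),'ring':(186,326)}.items(): print(n,P(wt,*uv))
for n,uv in {'knob':(508,262),'pivot':(508,297),'tongue':(413,280),'flapFL':(388,308),'flapFR?':(462,278),'barrel':(390,357)}.items(): print('S',n,P(ws,*uv))
E
```

```text
base yaw state [0.14300369 0.58245394 0.22960046]
block [ 180  147   34   44 1252] [0.555 0.18  0.089] [558.  182.1] [127.7  94.1] 1.2
flap [ 212  147   54   51 2166] [0.551 0.06  0.114] [542.2  60.5] [144.8 146.3] 0.3
flap [191 155  10  12  75] [0.578 0.184 0.103] [577.7 185.1] [26.9 30.9] 22.7
paneltop [384 126  64  27 600] [ 0.608 -0.397  0.213] [ 610.3 -397.7] [169.5  21.7] 73.1
panel2top [352 251  67  37 623] [ 0.282 -0.296  0.214] [ 281.2 -297.7] [169.8  21.9] 63.5
litA [array([ 0.603, -0.469,  0.11 ]), array([ 0.612, -0.442,  0.199]), array([ 0.642, -0.339,  0.18 ]), array([ 0.641, -0.346,  0.077]), array([ 0.625, -0.396,  0.143])]
litB [array([ 0.27 , -0.347,  0.193]), array([ 0.295, -0.302,  0.144]), array([ 0.325, -0.238,  0.191])]
plane [ 0.62341578 -0.40285574  0.14806201] [ 0.95553582 -0.29486201  0.00277432] [0.04154851 0.03372409 0.00109566]
tongue tip [0.473 0.061 0.119]
knob [0.529 0.214 0.129]
pivot [0.581 0.183 0.103]
jar [ 0.663 -0.187  0.06 ]
vblock [ 0.559 -0.192  0.017]
plug [ 0.458 -0.214  0.055]
ring [0.451 0.428 0.018]
S knob [0.537 0.215 0.129]
S pivot [0.586 0.179 0.103]
S tongue [0.479 0.057 0.119]
S flapFL [ 0.509 -0.01   0.116]
S flapFR? [0.424 0.206 0.001]
S barrel [ 0.568 -0.043  0.074]
```

```bash
cat >> h.py <<'E'
from scipy.spatial.transform import Rotation as Ro
O=np.array([0.553,0.060,0.]); YAW=0.008
def L(x,y,z): # lamphouse -> world
    return O+Ro.from_euler('z',YAW).apply([x,y,z])
def quat(yv,zv=(0,0,-1)):
    zv=np.array(zv,float);zv/=np.linalg.norm(zv)
    yv=np.array(yv,float);yv-=zv*(yv@zv);yv/=np.linalg.norm(yv)
    q=Ro.from_matrix(np.stack([np.cross(yv,zv),yv,zv],1)).as_quat()
    return np.r_[q[3],q[:3]]
def toolz(q): return Ro.from_quat(np.r_[q[1:],q[0]]).apply([0,0,1])
E
python3 - <<'E'
from h import *
s=state();print(s['ee_rot'],s['finger_gap'],s['ft_force'])
def ik(n,p,q):
    try: j=inverse_kinematics(list(p),list(q))
    except Exception as e: j=e
    print(n,None if j is None else np.round(j,2))
n=np.array([.9555,-.295,0])
F=np.array([.620,-.401,.130])
for d in (.06,.075,.09):
  for tilt in (0,.12,.2):
    for sg in (1,-1):
      for dz in (.0,.03):
        zv=[np.sin(tilt)*n[0],np.sin(tilt)*n[1],-np.cos(tilt)]
        c=F+n*d+[0,0,dz]; up=-np.array(zv)
        ik(f'panel {d} {tilt} {sg} {dz}',c+up*(.040-.011),quat(sg*n,zv))
for sg in (1,-1):
    ik('flap0',L(-78,0,0)*0+L(-.078,0,.10),quat([0,sg,0]))
    ik('flapend',L(.062+.14*.178,0,.109+.14*.984-.011),quat([0,sg,0]))
    ik('plate',L(0,0,.075),quat([0,sg,0]))
    t0=np.array([-.567,-.817,0])
    ik('lev0',L(-.002,.1805,.118),quat(np.cross([0,0,-1],t0)*sg))
    t0=np.array([.567,-.817,0])
    ik('lev1',L(-.029,.103,.118),quat(np.cross([0,0,-1],t0)*sg))
E
```

```text
[-1.51833637e-04  1.20091588e-01  9.92762413e-01 -8.82360732e-04] 0.08773875320799995 [-0.53305868  0.55116462 -0.44392496]
panel 0.06 0 1 0.0 [-0.6   0.67  0.64 -0.    1.83 -0.3 ]
panel 0.06 0 1 0.03 [-0.6   0.68  0.57 -0.    1.89 -0.3 ]
panel 0.06 0 -1 0.0 None
panel 0.06 0 -1 0.03 None
panel 0.06 0.12 1 0.0 [-0.61  0.52  0.84  0.04  1.66 -0.31]
panel 0.06 0.12 1 0.03 [-0.61  0.53  0.78  0.04  1.71 -0.31]
panel 0.06 0.12 -1 0.0 None
panel 0.06 0.12 -1 0.03 None
panel 0.06 0.2 1 0.0 [-0.63  0.44  0.97  0.06  1.55 -0.32]
panel 0.06 0.2 1 0.03 [-0.63  0.44  0.91  0.06  1.6  -0.32]
panel 0.06 0.2 -1 0.0 None
panel 0.06 0.2 -1 0.03 None
panel 0.075 0 1 0.0 [-0.59  0.72  0.56 -0.    1.86 -0.29]
panel 0.075 0 1 0.03 [-0.59  0.74  0.48 -0.    1.92 -0.29]
panel 0.075 0 -1 0.0 None
panel 0.075 0 -1 0.03 None
panel 0.075 0.12 1 0.0 [-0.61  0.57  0.78  0.04  1.68 -0.3 ]
panel 0.075 0.12 1 0.03 [-0.61  0.58  0.72  0.04  1.73 -0.3 ]
panel 0.075 0.12 -1 0.0 None
panel 0.075 0.12 -1 0.03 None
panel 0.075 0.2 1 0.0 [-0.62  0.48  0.91  0.06  1.56 -0.31]
panel 0.075 0.2 1 0.03 [-0.62  0.48  0.85  0.0
[... 296 characters left out ...]
]
panel 0.09 0.12 1 0.03 [-0.6   0.63  0.65  0.04  1.75 -0.29]
panel 0.09 0.12 -1 0.0 None
panel 0.09 0.12 -1 0.03 None
panel 0.09 0.2 1 0.0 [-0.61  0.52  0.85  0.06  1.58 -0.31]
panel 0.09 0.2 1 0.03 [-0.61  0.53  0.79  0.06  1.63 -0.3 ]
panel 0.09 0.2 -1 0.0 None
panel 0.09 0.2 -1 0.03 None
flap0 [ 0.05 -0.23  1.77 -0.    1.6  -1.52]
flapend [ 0.04  0.21  1.09 -0.    1.84 -1.53]
plate [ 0.05 -0.    1.6  -0.    1.54 -1.52]
lev0 [ 0.36  0.1   1.42 -0.    1.62 -2.18]
lev1 None
flap0 [ 0.05 -0.23  1.77 -0.    1.6   1.62]
flapend [ 0.04  0.21  1.09 -0.    1.84  1.61]
plate [ 0.05 -0.    1.6  -0.    1.54  1.62]
lev0 [ 0.36  0.1   1.42 -0.    1.62  0.96]
lev1 [ 0.24 -0.04  1.57 -0.    1.62 -0.37]
```

```bash
python3 - <<'E'
from h import *
piv=np.array([.030,.122]);Rk=60e-3;a0=np.arctan2(.034,-.049)
def pose(th,back):
    a=a0+th;r=np.array([np.cos(a),np.sin(a)]);t=np.array([-r[1],r[0]])
    p=piv+Rk*r-back*t
    tw=Ro.from_euler('z',YAW).apply([*t,0])
    return L(p[0],p[1],.118),quat(-np.cross([0,0,-1],tw))
p,q=pose(0,.032)
close()
move_to([.38,.30,.26],q)
move_to(p+[0,0,.08],q); move_l(p,.15)
f0=np.array(state()['ft_force'])
move_to_=lambda th,b,v=.12: move_l(*(lambda pq:(pq[0],v,pq[1]))(pose(th,b)))
for th in [0,.15,.3,.45,.6,.75,.9,1.05,1.15,1.2,1.23]:
    move_to_(th,.018)
    f=np.array(state()['ft_force'])-f0
    print(th,np.round(f,1),round(state()['time'],2))
    if np.linalg.norm(f[:2])>12: break
hold(.15); print(np.round(np.array(state()['ft_force'])-f0,1),state()['ee_pos'])
im=snap('top');c=im['frame'][120:220,150:290];cv2.imwrite('pics/l1.png',cv2.resize(c,None,fx=5,fy=5,interpolation=cv2.INTER_CUBIC))
E
```

```text
0 [0.5 2.1 0.9] 4.56
0.15 [0.9 0.8 2.4] 4.86
0.3 [0.6 0.7 1.9] 5.16
0.45 [0.9 2.2 1. ] 5.46
0.6 [ 2.6  2.1 -0.7] 5.76
0.75 [1.2 1.8 1.1] 6.06
0.9 [0.8 3.1 0.4] 6.36
1.05 [ 0.6  4.4 -0. ] 6.66
1.15 [ 0.4  4.8 -0.4] 6.91
1.2 [-1.9  7.8  0.2] 7.16
1.23 [-4.4 11.7  0.4] 7.41
[-4.2 11.   1.3] [0.521612   0.16419901 0.11785205]
```

View pics/l1.png

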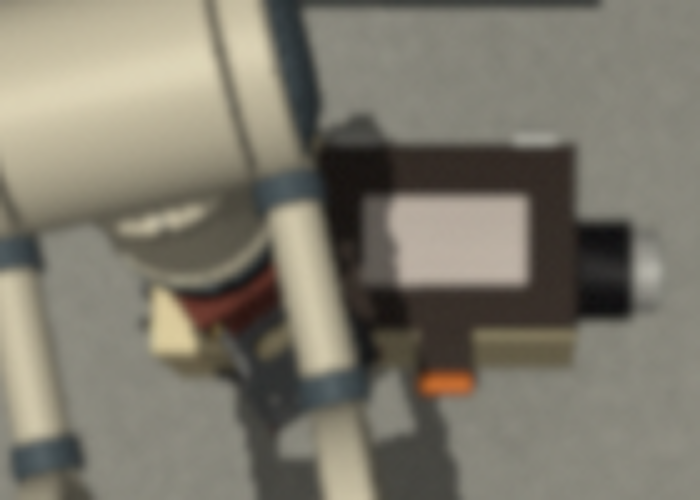

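The push ended against the stop: the force rose along the spring curve and then jumped to about 11 N. The arm hides the knob in this crop, so I back off now and check that the lever has returned.

```bash
python3 - <<'E'
from h import *
piv=np.array([.030,.122]);a0=np.arctan2(.034,-.049)
def pose(th,back):
    a=a0+th;r=np.array([np.cos(a),np.sin(a)]);t=np.array([-r[1],r[0]])
    p=piv+.06*r-back*t
    return L(p[0],p[1],.118),quat(-np.cross([0,0,-1],Ro.from_euler('z',YAW).apply([*t,0])))
for th,b in [(.9,.018),(.6,.02),(.3,.022),(0,.03),(0,.04)]:
    p,q=pose(th,b);move_l(p,.2,q)
hold(.25);print(np.round(state()['ft_force'],1))
move_l(p+[0,0,.08],.2)
gripper_open()
q=quat([0,1,0])
move_to(L(-.085,0,.19),q)
im=snap('scene');w=cloud(im)
m=(w[...,2]>.12)&(w[...,2]<.135)&(abs(w[...,1]-.19)<.06)&(abs(w[...,0]-.54)<.05)
print(m.sum(),np.nanmean(w[m],0) if m.any() else '',state()['time'])
c=im['frame'][130:270,200:380];cv2.imwrite('pics/l2.png',cv2.resize(c,None,fx=4,fy=4,interpolation=cv2.INTER_CUBIC))
E
```

```text
[-0.4 -0.4  0.2]
33 [0.53499923 0.21432258 0.12787533] 14.0417
```

View pics/l2.png

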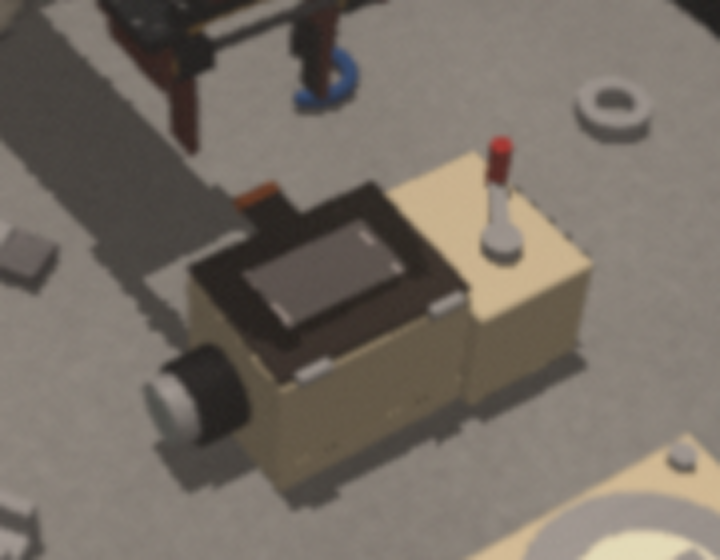

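The lever is back at its rest position: the knob is at (0.535, 0.214), and the crop shows it at (500,155). The open fingers now straddle the tongue, so the flap is next.

```bash
python3 - <<'E'
from h import *
q=quat([0,1,0])
P=lambda th,r=.140:L(.062-r*np.cos(th),0,.109+r*np.sin(th)-.011)
move_l(P(.02),.15,q); close(); print('gap',state()['finger_gap'])
f0=np.array(state()['ft_force'])
for i,th in enumerate(np.linspace(.15,1.78,13)):
    move_l(P(th),.15); 
    if i%3==0: print(round(th,2),np.round(np.array(state()['ft_force'])-f0,1),round(state()['finger_gap'],3))
gripper_open(); hold(.1); move_l(P(1.78)+[-.02,0,.07],.2)
move_to(L(-.13,0,.27),q)
im=snap('scene');b=snap('top');print(state()['time'])
c=im['frame'][130:270,200:380];c2=b['frame'][120:220,150:290]
cv2.imwrite('pics/f1.png',np.hstack([cv2.resize(c,(450,350),interpolation=cv2.INTER_CUBIC),cv2.resize(c2,(350,350),interpolation=cv2.INTER_CUBIC)]))
w=cloud(im);hs=cv2.cvtColor(im['frame'],cv2.COLOR_BGR2HSV);
m=(hs[...,0]>20)&(hs[...,0]<35)&(hs[...,1]>120)&(abs(w[...,0]-.553)<.06)&(abs(w[...,1]-.06)<.06)
print('yellow',m.sum(),np.round([w[m].min(0),np.median(w[m],0),w[m].max(0)],3) if m.any() else '')
E
```

```text
gap 0.029796532612272397
0.15 [-0.2  0.3  0.8] 0.03
0.56 [ 1.3 -0.5  0.1] 0.03
0.96 [ 2.1 -1.1 -2.5] 0.03
1.37 [ 0.2 -1.3 -3.2] 0.03
1.78 [-0.8 -0.7  1.7] 0.03
21.85
yellow 0
```

View pics/f1.png

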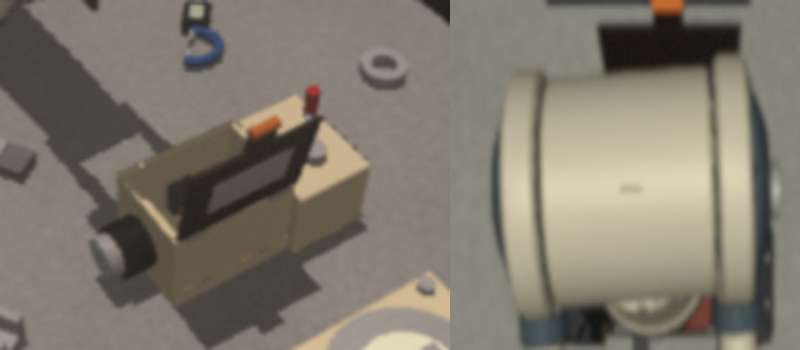

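```bash
python3 - <<'E'
from h import *
q=quat([0,1,0])
move_to([.34,.26,.30],q)
a=snap('scene');b=snap('top');print(state()['time'])
w=cloud(a);hs=cv2.cvtColor(a['frame'],cv2.COLOR_BGR2HSV)
m=(hs[...,0]<18)&(hs[...,1]>150)&(w[...,2]>.2)&(abs(w[...,1]-.06)<.05)&(abs(w[...,0]-.63)<.06)
print('bar',m.sum(),np.round(np.median(w[m],0),3))
m=(abs(w[...,1]-.06)<.06)&(abs(w[...,0]-.64)<.05)&(w[...,2]>.13)&(w[...,2]<.21)
p=w[m];A=np.polyfit(p[:,2],p[:,0],1);print('flap lean',np.pi/2+np.arctan(A[0]),len(p))
w=cloud(b);hs=cv2.cvtColor(b['frame'],cv2.COLOR_BGR2HSV)
m=(hs[...,0]>18)&(hs[...,0]<38)&(hs[...,1]>110)&(abs(w[...,0]-.553)<.05)&(abs(w[...,1]-.06)<.05)
print('yellow',m.sum(),np.round([np.nanmin(w[m],0),np.nanmedian(w[m],0),np.nanmax(w[m],0)],3) if m.any() else '')
c=b['frame'][130:210,200:300]
cv2.imwrite('pics/f2.png',cv2.resize(c,None,fx=7,fy=7,interpolation=cv2.INTER_CUBIC))
E
```

```text
22.8333
bar 50 [0.644 0.059 0.252]
flap lean 1.7510845286933234 666
yellow 37 [[0.54  0.058 0.02 ]
 [0.553 0.062 0.097]
 [0.576 0.07  0.101]]
```

View pics/f2.png

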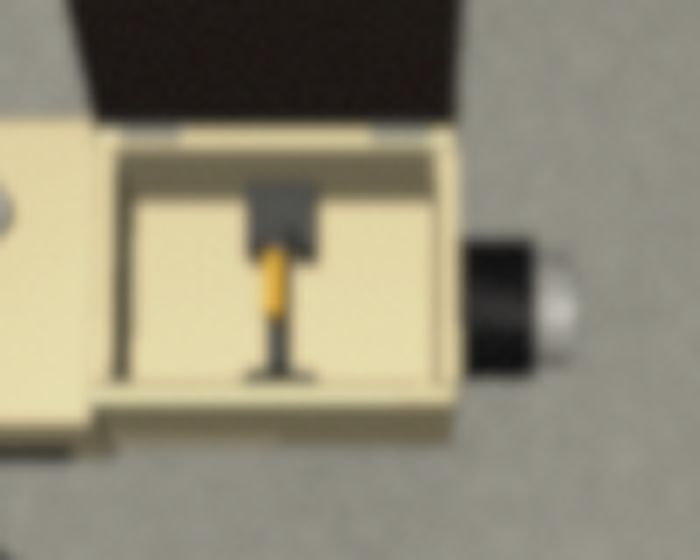

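The flap leans at about 1.75 rad. The tab, at (275,285) in the crop, is at (0.553, 0.061, 0.097), which matches the lamp house pose. Next I grip it and draw it up.

```bash
python3 - <<'E'
from h import *
q=quat(Ro.from_euler('z',YAW).apply([0,1,0]))
c=np.array([.553,.0605,0])
move_to(c+[-.03,0,.24],q); move_to(c+[0,0,.17],q); move_l(c+[0,0,.076],.1)
f0=np.array(state()['ft_force']); close(); s=state()
print('gap',s['finger_gap'],np.round(s['ft_force']-f0,1))
move_l(c+[0,0,.10],.05); print(np.round(state()['ft_force']-f0,1))
move_l(c+[0,0,.215],.1); hold(.2)
s=state();print('gap',s['finger_gap'],np.round(s['ft_force']-f0,1),s['time'])
im=snap('scene');cc=im['frame'][100:250,190:370];cv2.imwrite('pics/p1.png',cv2.resize(cc,None,fx=4,fy=4,interpolation=cv2.INTER_CUBIC))
E
```

```text
gap 0.00755404137039438 [0.1 0.9 0.2]
[0.  0.8 0.3]
gap 0.007730648723282079 [-0.4 -0.6 -0. ] 28.7333
```

View pics/p1.png

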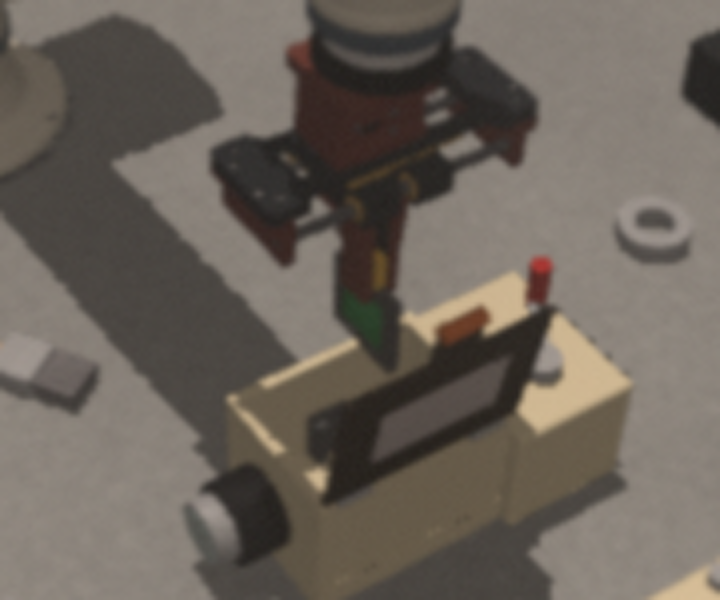

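```bash
python3 - <<'E'
from h import *
n=np.array([.9555,-.295,0]);qn=quat(n)
q=quat(Ro.from_euler('z',YAW).apply([0,1,0]))
t=np.array([.620,-.401,0])+n*.087+[0,0,.183]
move_l([.545,-.13,.24],.15,q)
move_to([.715,-.19,.23],qn)
move_l(list(t),.1,qn); hold(.3)
s=state();print(s['finger_gap'],s['ee_pos'],t,np.round(s['ft_force'],1),s['time'])
a=snap('scene');b=snap('top')
cv2.imwrite('pics/e1.png',np.hstack([cv2.resize(a['frame'][180:360,30:190],(400,450),interpolation=cv2.INTER_CUBIC),cv2.resize(b['frame'][90:250,330:472],(400,450),interpolation=cv2.INTER_CUBIC)]))
cv2.imwrite('pics/e2.png',cv2.resize(a['frame'],(800,600)))
w=cloud(a);hs=cv2.cvtColor(a['frame'],cv2.COLOR_BGR2HSV)
m=(hs[...,0]>45)&(hs[...,0]<85)&(hs[...,1]>90)&(np.linalg.norm(w-(t-[0,0,.028]),axis=-1)<.07)
if m.sum()>10:
    p=w[m];mu=np.median(p,0);u,sv,v=np.linalg.svd(p-p.mean(0),full_matrices=False)
    print('pane',m.sum(),mu,v[2],'front dist',(mu-[.62,-.401,.13])@n,'lat',(mu-[.62,-.401,.13])@[.295,.9555,0])
m=(abs(w[...,1]-.06)<.06)&(abs(w[...,0]-.64)<.05)&(w[...,2]>.13)&(w[...,2]<.21)
p=w[m];print('flap lean',np.pi/2+np.arctan(np.polyfit(p[:,2],p[:,0],1)[0]))
m=(w[...,2]>.12)&(w[...,2]<.135)&(abs(w[...,1]-.19)<.06)&(abs(w[...,0]-.54)<.04)
print('knob',np.nanmean(w[m],0))
E
```

```text
0.007907362373594544 [ 0.7031635  -0.42653078  0.18307568] [ 0.7031285 -0.426665   0.183    ] [ 0.  -0.4 -0.2] 34.7167
pane 68 [ 0.7093009  -0.41671517  0.15136873] [-0.96623994  0.25764208  0.00096978] front dist 0.08996298524322237 lat 0.011327921664480206
flap lean 1.7496306426434487
knob [0.53453621 0.21502866 0.12817621]
```

View pics/e1.png

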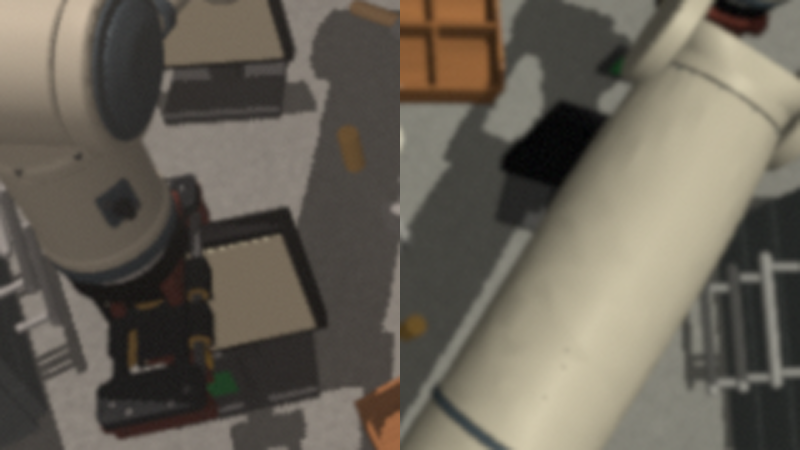

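View pics/e2.png

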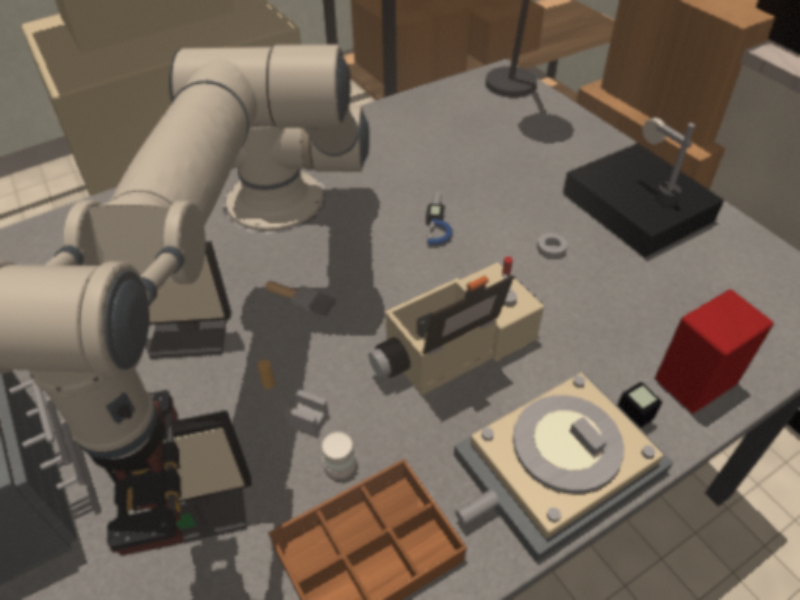

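The plate hangs upright in front of the far panel. The visible green, at (185,520) in the scene picture, is about 90 mm from the face and parallel to it to within 0.04 rad. The flap and lever are fine and the bystanders are where they were.

```bash
python3 -c "
from h import *
s=state();print(s['finger_gap'],np.abs(s['dq']).max());print(job_done())"
```

```text
0.008007173038299958 0.0017471899607213537
the job is handed in; nothing more can be done
None
```

The whole job is done and handed in at about 35 s on the robot's clock. The hand-in gives no verdict, so what follows are my own checks.

- **Lever:** I pushed it until the force rose to about 11 N, which I took as the stop because the arm hid the knob from the camera. I then let it spring back. The knob measured at its rest position afterwards and again at the end.
- **Flap:** I lifted it by its tongue and let go. It leans at about 1.75 rad, measured twice.
- **Filter plate:** I drew it out by its tab. It is held at a gap of 8 mm, and the arm is at rest.
    - **Position:** The part of the pane I could see was about 90 mm from the lit face of the far panel, 11 mm to one side and about 21 mm above its middle. From the arm's pose, the pane's middle should be 87 mm away, centred and 25 mm high. The gripper hid part of the pane, which explains the sideways difference.
    - **Orientation:** It is parallel to the panel within about 0.04 rad, and the measured part of the pane is vertical.
    - **Contact:** The wrist force was near zero, so nothing suggests it is touching anything else.
- **Bystanders:** The V-block, ring gauge, plug gauge and jar look unmoved in the last scene picture. I did not measure them again.

No check failed.

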